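# Index the key carriage at its notch

## Task

A lock cylinder has been left standing on the rail of the key-spacing slide: lift it off and stand it upright on the bench, clear of the slide, before moving the carriage. Then take the carriage by its knob and slide it along the rail until its spring ball clicks into the notch of the index block; do not run past the notch. Finish still gripping the knob with the carriage at rest in the notch, and leave everything else on the bench where it is.

Things in the scene. Friction and masses are not known exactly. Their poses are not given: they have to be found in the camera images.
- slide_bed: key-spacing slide, fixed to the bench: grey base plate 90 (x) x 320 (y) x 12 mm with a steel rail along its y axis, 40 mm wide, 300 mm long, rail top 22 mm above the bench; a stop 50 mm wide at each end, its top 34 mm above the bench. Origin: centre of the base's underside, on the bench; y runs along the rail to the robot's left, x across it away from the robot
- cylinder_on_rail: brass lock cylinder, 35 mm across, 30 mm tall, 80 to 150 g, standing loose on the rail top between the carriage and the index block, 50 to 105 mm from the carriage's middle. Origin: centre of its underside; z is its axis, up. Free bench for it: left of the slide, around x 0.47, y 0.18; a knob of the larger key cutter juts forward near x 0.54, y 0.05, so carry it across high
- carriage: the key carriage on the rail: aluminium saddle with a black knob. It cannot leave the rail; it starts near the left end, its middle 85 to 105 mm left of the bed's middle, and can run 230 mm to the right (along the bed's -y) from the left stop. Origin: on the knob's axis, at the rail top, 22 mm above the bench; axes parallel to the bed's. Moving mass about 0.25 kg. Sliding friction about 1 N; damping 6 N s/m
- knob_grip (a point): where to grip the carriage: middle of its upright black round knob, 20 mm across and 30 mm tall (from 51 to 81 mm above the bench; this point is 66 mm above the bench, on the knob's axis). Below it the aluminium saddle, 54 mm across the rail, 44 mm along it, top 40 mm above the bench, with a key clamp on the side nearer the robot. The point's axes are those of the bed
- carriage_line (a point): index line at the far (+x) edge of the saddle's top, 40 mm above the bench, 27 mm across the rail from the knob's axis and level with it along the rail. Below it a spring-loaded ball, 10 mm across, stands 5 mm out of the saddle's far side
- index_block: dark steel index block fixed on the base beside the rail, on the far (+x) side, toward the right end: 52 mm along the rail, 15 mm across, top 40 mm above the bench, below the knob. Its place along the rail varies. Its face to the carriage has sloping ramps at both ends, then flat lands, and a notch 9 mm wide in the middle. Origin: middle of its underside, level with the notch along the rail; axes parallel to the bed's
- notch (a point): mouth of the notch at the block's top. The ball is in the notch when the carriage line is level with this point along the rail. Pushing right, the ball climbs the ramp 24 to 17 mm before it (push up to 5 N), rides the land (2 to 3 N), drops in over the last 4 mm, pulling the carriage along (push 0 or less); beyond, the push rises steeply and the ball jumps out at 15 to 20 N
- lock_cylinder_4: another brass lock cylinder, 35 mm across, 30 mm tall, standing on the bench at the left; origin at its underside
- padlock_2: brass padlock, 68x42x17 mm, lying on the bench at the left; bystander; origin at the underside
- tape_measure: tape measure, 34x72x58 mm, standing on the bench at the left; bystander; origin at the underside
- dial_caliper: dial caliper, 61x200x14 mm, lying near the front edge at the left; bystander; origin at the underside
- tweezers: steel tweezers, 14x112x8 mm, lying at the left; bystander; origin at the underside
- oil_bottle: oil bottle, 37x36x122 mm, standing at the left; bystander; origin at the underside
- hex_key: steel hex key, 28x75x5 mm, lying on the bench close along the robot's side of the slide; bystander; origin at the underside
- padlock_1: brass padlock, 68x42x17 mm, lying ahead of the robot near the front edge; bystander; origin at the underside

How it is judged:
By the outcome, as a careful person would: the job done as asked, in the order asked, and still so for the second after the job is handed in, while the arm keeps its last pose, push and grip.
It also fails if it takes over 72 s, if anything falls off the work surface, if the arm or the gripper's body presses on something with over 40 N, if the wrist force passes 120 N, or if a joint passes its speed limit or range.

## Robot

A 6-joint arm with a two-finger parallel gripper is mounted at the origin on a cart in front of the work surface, level with it; the furniture and walls round the work are solid. World frame = base frame: x ahead of the robot, y to its left, z up, the work surface at z = 0. Lengths are in mm, angles in degrees, forces in N, time in s.
With the tool pointing down it reaches from about 350 to 850 mm from the base axis. Payload 8.1 kg.
Tool frame: the origin (TCP) lies at the very end of the fingers, on their centre line; the grasp point (between the pads) lies 19 mm behind it; z points along the fingers, y is the direction in which the jaws open and shut (so a half turn about z gives the same grasp; the last joint's range is limited). The gripper opens to 85 mm and grips with 20 to 120 N. Pads are 22 mm wide; open, the fingers measure 114 mm over their backs; the gripper's body (76 mm by 85 mm) begins 54 mm behind the grasp point. The pads swing forward as they close: fully open they stand 13 mm farther back than shut.
Start: joints at [-73.304, 7.471, 85.268, -0, 87.261, -4.893], TCP at [220.788, -557.905, 231.292] pointing down, gripper open.
Joint ranges: [-169.43, 169.43], [-51.17, 129.36], [1.28, 143.12], [-76.62, 256.62], [0, 156.53], [-152.29, 152.29]. Speed limits (degrees/s): [136.94, 136.94, 159.86, 180, 180, 180].

## Interface

Orientations are given as [roll, pitch, yaw] about the fixed x, y, z axes, in that order (R = Rz(yaw) Ry(pitch) Rx(roll)).
In Python, from bench import r, eyes gives the robot as it stands. The module is installed in compiled form; this text tells all that it offers.
- The arm moves only by the tool play_rows, never from a script. Its argument "deltas" is a list of rows, each a list of 3 entries, a list of its own where there are three numbers: the shift along the tool's x, y, z in m, then the turn, a rotation vector about the tool's x, y, z in rad, then the closure, from 0 (fully open) to 1 (shut). A call has 1 to 8 rows; each row shifts and turns the pose as measured when the row begins, along the tool's axes as they then stand; what a row does not reach is not made up. A row lasts 1/8 s, in which the tool goes at most 62.5 mm and 10.7 degrees, less where a joint would pass 70% of its speed; a pose out of reach is approached as far as the arm can. A call with a gripper value outside its range is refused whole. The fingers move at their own pace and stop on an object; "force" is the grip in N (left out, the last holds). Time passes only in rows, so rows that do not move let the fingers close. It gives the time, the measured TCP pose, the force and the opening at its end, in the units of the state.
- r.sense(): the state, without advancing time (a new reading comes with each control period).
- eyes.snapshot(name): name is "scene" or "top"; returns the picture (480x640x3 uint8, red, green, blue); there is no depth.
- eyes.get_calibration(name): a dict with "mtx" (3x3 intrinsics, pixels), "R" (3x3) and "t" (3): a world point X has camera coordinates R X + t. Camera axes: x right, y down, z forward; pixel columns grow to the right and rows downward; lengths in mm; the calibration is good to about 2 mm. A picture is of the moment at which its call begins. get_calibration takes no time and is no camera call.
- r.hand_in(): hands the job in, once; it reports no verdict.
The state is a dict: "time": time; "joint_pos": joint angles; "qd": joint speeds; "joint_efforts": joint torques, N m; "tool_pos": TCP position; "tcp_rot": TCP orientation; "ft_force": force on the tool from outside, world axes, zero at the start; "wrist_torque": the same for the moment, N m; "finger_gap": finger opening in mm.
Only numpy, scipy, OpenCV 4.12 (cv2) and the standard library are available. Lean on these libraries where they do the work, as an engineer would, in place of code of your own. Each camera call takes 0.05 s, during which the arm holds its last target. There are 200 camera calls.

## Working session

There is one attempt and no reset: what is moved stays moved. The work goes in short steps, Python scripts to look and compute and a tool call to move; the robot and the scene stay as the last step left them, time stands still between calls to the robot, and variables do not carry over. Pictures are saved under pics/ and viewed, about 8 in all and at most 12, crops included, and the job is handed in when it is done.

Besides the shell and the picture viewer there is one more tool, called after "Emit:" as name(argument=value, ...) on one line, values as JSON. play_rows: Moves the arm, as the interface text tells. Its arguments: {"type":"object","properties":{"deltas":{"type":"array"},"force":{"type":"number"}},"required":["deltas"]}

```bash
mkdir -p pics; python3 - <<'E'
from bench import r, eyes
import cv2,numpy as np
s=r.sense(); print({k:s[k] for k in ("time","tool_pos","tcp_rot","finger_gap","ft_force")})
for n in("scene","top"):
    cv2.imwrite(f"pics/{n}0.png",eyes.snapshot(n)[...,::-1]); c=eyes.get_calibration(n)
    print(n,np.round(c["mtx"],1).tolist(),np.round(c["R"],3).tolist(),np.round(c["t"],1).tolist())
E
```

```text
{'time': 0.0, 'tool_pos': array([ 220.63821559, -557.35879478,  230.23537128]), 'tcp_rot': array([-1.79894464e+02, -9.23247742e-03,  2.15897533e+01]), 'finger_gap': 84.97600574899334, 'ft_force': array([ 0.20168456,  0.9337663 , -0.46606809])}
scene [[453.0, 0.0, 322.3], [0.0, 453.0, 248.5], [0.0, 0.0, 1.0]] [[-0.719, -0.694, 0.01], [-0.422, 0.425, -0.801], [0.552, -0.581, -0.599]] [407.0, 219.9, 895.3]
top [[557.8, 0.0, 314.7], [0.0, 557.8, 241.4], [0.0, 0.0, 1.0]] [[-0.012, -1.0, 0.022], [-0.993, 0.01, -0.114], [0.113, -0.024, -0.993]] [52.8, 494.8, 1290.4]
```

View pics/top0.png

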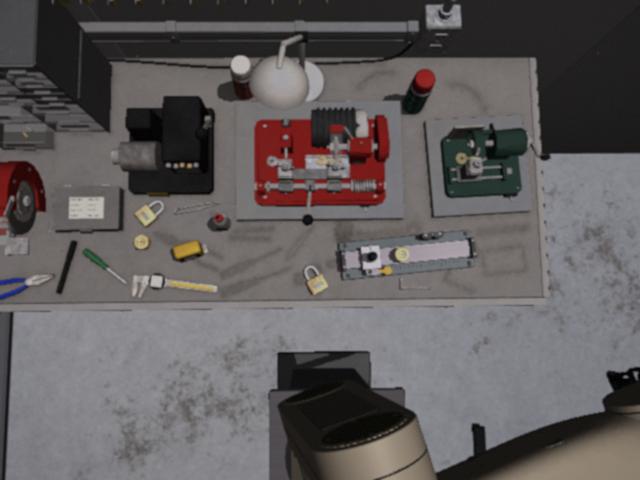

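View pics/scene0.png

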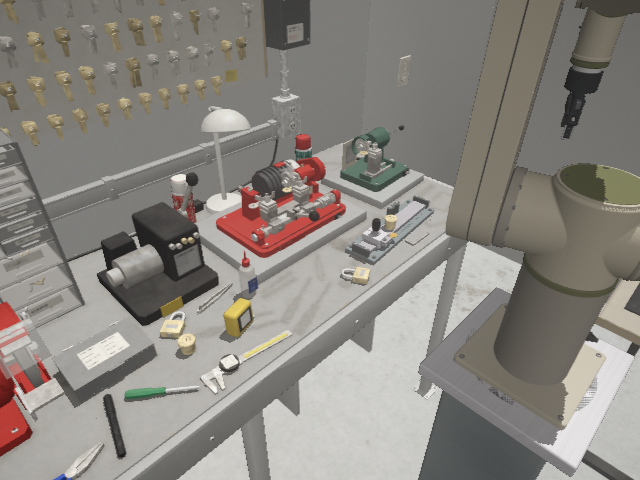

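The top view shows the slide at about (337–478, 230–280), with the knob near (371,254), the cylinder near (402,254) and the index block near (428,236). I'll crop in on it.

```bash
cat > h.py <<'E'
from bench import r, eyes
import cv2,numpy as np
def ray(n,uv,z):
    c=eyes.get_calibration(n);R=np.array(c["R"]);t=np.array(c["t"])
    d=R.T@np.linalg.inv(c["mtx"])@[uv[0],uv[1],1.];o=-R.T@t
    return (o+d*(z-o[2])/d[2])
def proj(n,X):
    c=eyes.get_calibration(n);p=np.array(c["mtx"])@(np.array(c["R"])@np.array(X,float)+np.array(c["t"]).ravel());return p[:2]/p[2]
def tri(a,b):
    A=[];B=[]
    for n,uv in(("top",a),("scene",b)):
        c=eyes.get_calibration(n);R=np.array(c["R"]);o=-R.T@np.array(c["t"]).ravel()
        d=R.T@np.linalg.inv(c["mtx"])@[uv[0],uv[1],1.];d/=np.linalg.norm(d)
        M=np.eye(3)-np.outer(d,d);A.append(M);B.append(M@o)
    return np.linalg.solve(sum(A),sum(B))
def crop(n,x,y,w,h,f,name):
    im=eyes.snapshot(n)[...,::-1][y:y+h,x:x+w]
    cv2.imwrite(f"pics/{name}.png",cv2.resize(im,None,fx=f,fy=f,interpolation=cv2.INTER_CUBIC))
E
python3 - <<'E'
from h import *
crop("top",330,222,155,75,5,"t1")
crop("scene",335,185,110,80,7,"s1")
E
```

```text
(no output)
```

View pics/t1.png

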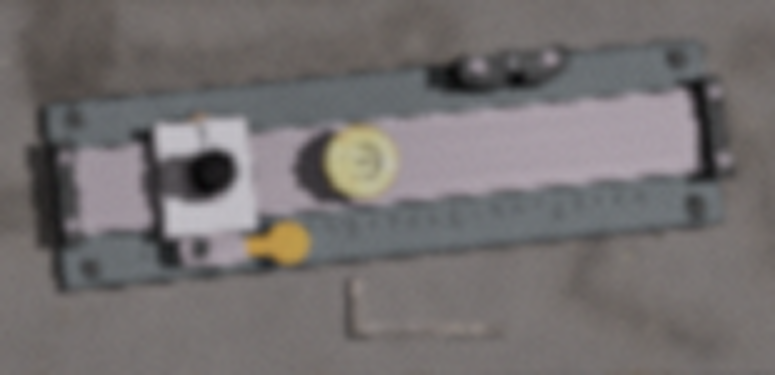

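View pics/s1.png

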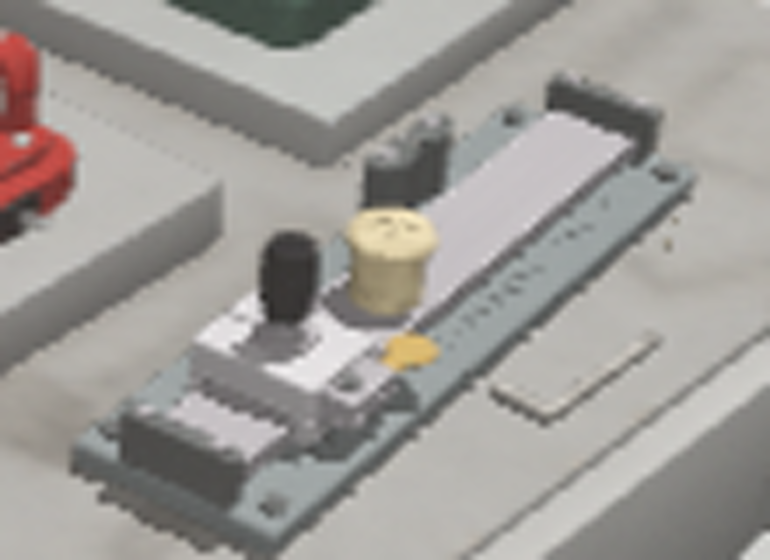

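The crops show the bed corners, knob top at t1 (213,168) / s1 (290,245), cylinder top centre at t1 (360,160) / s1 (392,225), and the block at t1 (445–562, 50–85) with its dark notch near (513,66). Next I'll refine these with masks.

```bash
python3 - <<'E'
from h import *
im=eyes.snapshot("top");hsv=cv2.cvtColor(im,cv2.COLOR_RGB2HSV)
full=lambda c:((c[0]+.5)/5+329.5,(c[1]+.5)/5+221.5)
fs=lambda c:((c[0]+.5)/7+334.5,(c[1]+.5)/7+184.5)
C=[ray("top",full(c),12) for c in[(45,103),(703,42),(718,222),(62,290)]]
for c in C:print("corner",c.round(1))
C=np.array(C);print("centre",C.mean(0).round(1))
for a,b in((C[1],C[0]),(C[2],C[3])):
    d=b-a;print("len",np.linalg.norm(d).round(1),"yaw",np.degrees(np.arctan2(-d[0],d[1])).round(2))
m=cv2.inRange(hsv[222:297,385:415],(20,60,120),(35,255,255)); 
n,l,st,ce=cv2.connectedComponentsWithStats(m);print(st,ce+[385,222])
print("cyl",ray("top",full((361,160)),52).round(1),"scene",tri(full((361,160)),fs((392,225))).round(1))
# knob dark
g=im[240:275,358:385].max(2);m=(g<60).astype(np.uint8);n,l,st,ce=cv2.connectedComponentsWithStats(m);print(st,ce+[358,240])
print("knob",ray("top",full((213,168)),81).round(1),tri(full((213,168)),fs((290,243))).round(1))
print("saddle corners",[ray("top",full(c),40).round(1) for c in[(157,120),(247,115),(255,227),(167,233)]])
print("line",ray("top",full((200,118)),40).round(1))
print("block",[ray("top",full(c),40).round(1) for c in[(445,68),(513,66),(562,58)]])
E
```

```text
corner [494.5 -10.2  12. ]
corner [ 521.  -328.4   12. ]
corner [ 434.  -331.8   12. ]
corner [405.1 -16.7  12. ]
centre [ 463.7 -171.8   12. ]
len 319.3 yaw 4.76
len 316.4 yaw 5.25
[[   0    0   30   75 2122]
 [  10   25   11   14   79]
 [   0   44    7    9   49]] [[399.77238454 258.96606975]
 [399.39240506 253.08860759]
 [387.87755102 270.        ]]
cyl [ 462.  -153.9   52. ] scene [ 461.7 -153.1   56.1]
[[  0   0  27  35 840]
 [  0   8   2   3   5]
 [  9  13   9   8  64]
 [  2  15   2   6  11]
 [  1  26   7   9  23]
 [ 24  34   2   1   2]] [[371.42261905 256.67142857]
 [358.6        248.8       ]
 [371.         256.40625   ]
 [360.45454545 257.27272727]
 [362.30434783 270.82608696]
 [382.5        274.        ]]
knob [456.4 -81.3  81. ] [456.3 -80.8  83.8]
saddle corners [array([482.9, -60.7,  40. ]), array([ 484.8, -103.1,   40. ]), array([ 432.2, -105.5,   40. ]), array([429.8, -64.2,  40. ])]
line [483.6 -80.9  40. ]
block [array([ 506.1, -197.1,   40. ]), array([ 506.8, -229.3,   40. ]), array([ 510.3, -252.6,   40. ])]
```

```bash
cat >> h.py <<'E'
from scipy.spatial.transform import Rotation as Ro
def plan(goal,psi,n,verbose=1):
    "n equal rows from the measured pose to goal (mm), tool straight down, yaw psi"
    s=r.sense();p=np.array(s["tool_pos"]);R=Ro.from_euler("xyz",s["tcp_rot"],degrees=True)
    G=Ro.from_euler("xyz",[180,0,psi],degrees=True);w=(R.inv()*G).as_rotvec()/n
    st=(np.array(goal)-p)/n
    print("t",round(s["time"],2),"tcp",p.round(1),"rot",np.round(s["tcp_rot"],2),"F",np.round(s["ft_force"],1),"gap",round(s["finger_gap"],1))
    for i in range(n):
        print(np.round(R.inv().apply(st)/1000,4).tolist(),np.round(w,3).tolist()); R=R*Ro.from_rotvec(w)
E
python3 - <<'E'
from h import *
for n,uv,z in(("bottle",(219,222),0),("tape",(187,250),58),("padl1",(317,283),10),("cutknob",(308,219),60),("padl2",(149,213),10),("cyl4",(141,242),30)):print(n,ray("top",uv,z).round())
print(proj("top",[470,180,0]))
plan([462,-153.5,200],95,10)
E
```

```text
bottle [548. 277.   0.]
tape [475. 341.  58.]
padl1 [398.  43.  10.]
cutknob [544.  63.  60.]
padl2 [569. 443.  10.]
cyl4 [497. 454.  30.]
[259.34235548 253.67622568]
t 0.25 tcp [ 220.7 -557.6  230.8] rot [-179.95   -0.     21.59] F [ 0.3 -0.5 -0.2] gap 85.5
[0.0373, -0.0287, 0.0031] [-0.0, -0.0, -0.128]
[0.0407, -0.0237, 0.0031] [-0.0, -0.0, -0.128]
[0.0434, -0.0183, 0.0031] [-0.0, -0.0, -0.128]
[0.0453, -0.0126, 0.0031] [-0.0, -0.0, -0.128]
[0.0466, -0.0067, 0.0031] [-0.0, -0.0, -0.128]
[0.0471, -0.0007, 0.0031] [-0.0, -0.0, -0.128]
[0.0468, 0.0053, 0.0031] [-0.0, -0.0, -0.128]
[0.0457, 0.0112, 0.0031] [-0.0, -0.0, -0.128]
[0.0439, 0.017, 0.0031] [-0.0, -0.0, -0.128]
[0.0414, 0.0225, 0.0031] [-0.0, -0.0, -0.128]
```

Emit:
play_rows(deltas=[[[0.037,-0.029,0.003],[0,0,-0.128],0],[[0.041,-0.024,0.003],[0,0,-0.128],0],[[0.043,-0.018,0.003],[0,0,-0.128],0],[[0.045,-0.013,0.003],[0,0,-0.128],0],[[0.047,-0.007,0.003],[0,0,-0.128],0],[[0.047,-0.001,0.003],[0,0,-0.128],0],[[0.047,0.005,0.003],[0,0,-0.128],0],[[0.046,0.011,0.003],[0,0,-0.128],0]])

```text
time: 1.25
tool_pos: [411.8, -223.4, 205.6]
tcp_rot: [180.0, -0.0, 81.8]
ft_force: [0.8, -0.1, -0.9]
finger_gap: 85.3
```

```bash
python3 -c "
from h import *
plan([462,-153.5,120],95,5)"
```

```text
t 1.25 tcp [ 411.8 -223.4  205.6] rot [ 1.7996e+02 -2.0000e-02  8.1770e+01] F [ 0.8 -0.1 -0.9] gap 85.3
[0.0153, 0.0079, 0.0171] [0.0, -0.0, -0.046]
[0.0149, 0.0086, 0.0171] [0.0, -0.0, -0.046]
[0.0145, 0.0093, 0.0171] [0.0, -0.0, -0.046]
[0.014, 0.01, 0.0171] [0.0, -0.0, -0.046]
[0.0135, 0.0106, 0.0171] [0.0, -0.0, -0.046]
```

Emit:
play_rows(deltas=[[[0.0153,0.0079,0.017],[0,0,-0.046],0.3],[[0.0149,0.0086,0.017],[0,0,-0.046],0.3],[[0.0145,0.0093,0.017],[0,0,-0.046],0.3],[[0.014,0.01,0.017],[0,0,-0.046],0.3],[[0.0135,0.0106,0.017],[0,0,-0.046],0.3],[[0,0,0],[0,0,0],0.3]])

```text
time: 2.0
tool_pos: [464.5, -147.2, 118.2]
tcp_rot: [179.9, 0.0, 95.9]
ft_force: [-0.9, 0.2, -0.1]
finger_gap: 59.7
```

```bash
python3 -c "
from h import *
crop('scene',335,165,110,100,6,'s2')
plan([462,-153.5,27],95,5)"
```

```text
t 2.05 tcp [ 464.8 -147.9  119.2] rot [1.7983e+02 8.0000e-02 9.5800e+01] F [ 0.   0.3 -0.5] gap 60.1
[-0.001, -0.0007, 0.0184] [0.001, 0.0, 0.003]
[-0.001, -0.0007, 0.0184] [0.001, 0.0, 0.003]
[-0.001, -0.0007, 0.0184] [0.001, 0.0, 0.003]
[-0.001, -0.0007, 0.0184] [0.001, 0.0, 0.003]
[-0.0011, -0.0007, 0.0184] [0.001, 0.0, 0.003]
```

View pics/s2.png

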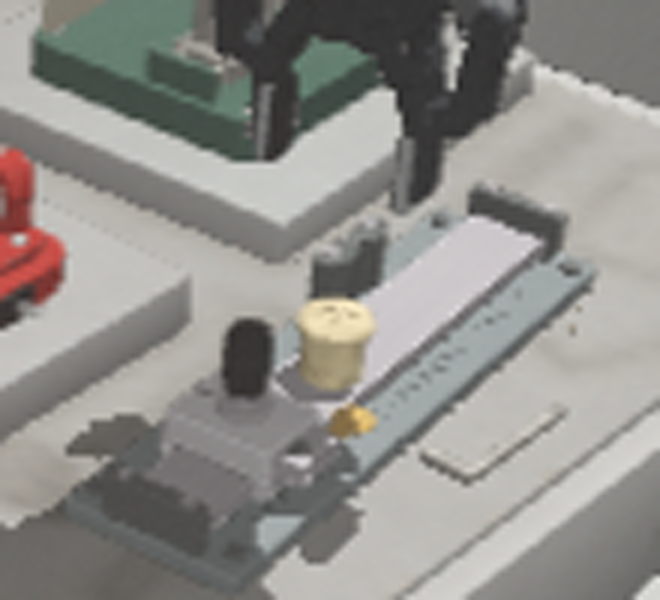

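Fingertips at s2 (270,155) and (410,205) straddle the axis above the cylinder at (335,345), so I'll descend.

Emit:
play_rows(deltas=[[[-0.0025,-0.0012,0.018],[0.001,0,0.006],0.3],[[-0.0025,-0.0012,0.018],[0.001,0,0.006],0.3],[[0,0,0.018],[0,0,0],0.3]])

```text
time: 2.42
tool_pos: [464.3, -155.8, 64.6]
tcp_rot: [179.7, 0.3, 94.9]
ft_force: [0.1, 0.8, 0.0]
finger_gap: 59.6
```

```bash
python3 -c "
from h import *
plan([462,-153.5,27],95,3)"
```

```text
t 2.42 tcp [ 464.3 -155.8   64.6] rot [179.7    0.25  94.91] F [0.1 0.8 0. ] gap 59.6
[0.0009, -0.0008, 0.0125] [0.002, 0.001, -0.001]
[0.0009, -0.0008, 0.0125] [0.002, 0.001, -0.001]
[0.0009, -0.0007, 0.0125] [0.002, 0.001, -0.001]
```

Emit:
play_rows(deltas=[[[0.0009,-0.0008,0.0125],[0.002,0.001,0],0.3],[[0.0009,-0.0008,0.0125],[0.002,0.001,0],0.3],[[0.0005,-0.0007,0.012],[0,0,0],0.3],[[0,0,0],[0,0,0],0.3]])

```text
time: 2.92
tool_pos: [459.5, -154.0, 22.5]
tcp_rot: [-179.8, 0.0, 94.8]
ft_force: [-0.3, -0.6, 0.7]
finger_gap: 59.6
```

Emit:
play_rows(deltas=[[[0,0,0],[0,0,0],0.55],[[0,0,0],[0,0,0],0.7],[[0,0,0],[0,0,0],0.8],[[0,0,0],[0,0,0],0.8],[[0,0,0],[0,0,0],0.8],[[0,0,0],[0,0,0],0.8]], force=35)

```text
time: 3.68
tool_pos: [460.9, -154.5, 24.3]
tcp_rot: [-180.0, 0.1, 94.8]
ft_force: [0.2, -0.3, -0.4]
finger_gap: 32.7
```

```bash
python3 -c "
from h import *
plan([462,-153.5,120],95,3)"
```

```text
t 3.67 tcp [ 460.9 -154.5   24.3] rot [-1.7999e+02  1.1000e-01  9.4790e+01] F [ 0.2 -0.3 -0.4] gap 32.7
[0.0002, 0.0004, -0.0319] [-0.0, 0.001, -0.001]
[0.0003, 0.0004, -0.0319] [-0.0, 0.001, -0.001]
[0.0003, 0.0004, -0.0319] [-0.0, 0.001, -0.001]
```

Emit:
play_rows(deltas=[[[0,0,0],[0,0,0],0.8],[[0,0,0],[0,0,0],0.8],[[0,0,-0.015],[0,0,0],0.8],[[0,0,-0.02],[0,0,0],0.8]])

```text
time: 4.18
tool_pos: [459.5, -153.7, 59.4]
tcp_rot: [-179.8, 0.0, 94.8]
ft_force: [-0.3, -1.1, -1.1]
finger_gap: 32.9
```

```bash
python3 -c "
from h import *
crop('scene',335,165,110,100,6,'s3')
plan([470,180,150],95,8)"
```

```text
t 4.22 tcp [ 461.3 -154.6   62.6] rot [1.7999e+02 1.2000e-01 9.4790e+01] F [ 2.2 -0.1  1.7] gap 32.5
[0.0416, 0.0046, -0.011] [0.0, 0.0, -0.0]
[0.0416, 0.0046, -0.011] [0.0, 0.0, -0.0]
[0.0416, 0.0046, -0.011] [0.0, 0.0, -0.0]
[0.0416, 0.0046, -0.011] [0.0, 0.0, -0.0]
[0.0416, 0.0046, -0.011] [0.0, 0.0, -0.0]
[0.0416, 0.0047, -0.011] [0.0, 0.0, -0.0]
[0.0416, 0.0047, -0.0109] [0.0, 0.0, -0.0]
[0.0416, 0.0047, -0.0109] [0.0, 0.0, -0.0]
```

View pics/s3.png

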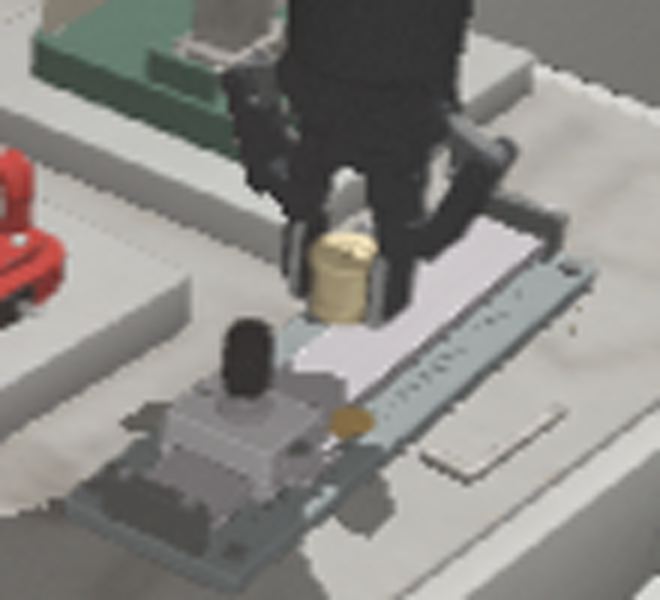

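The cylinder at s3 (342,280) is held upright between the pads and clear of the rail. Next I'll raise it and carry it left.

Emit:
play_rows(deltas=[[[0,0,-0.03],[0,0,0],0.8],[[0,0,-0.045],[0,0,0],0.8],[[0.01,0,-0.03],[0,0,0],0.8],[[0.04,0.004,0],[0,0,0],0.8],[[0.05,0.005,0],[0,0,0],0.8],[[0.05,0.005,0],[0,0,0],0.8],[[0.05,0.005,0],[0,0,0],0.8],[[0.04,0.005,0],[0,0,0],0.8]])

```text
time: 5.22
tool_pos: [468.6, 90.3, 178.0]
tcp_rot: [179.2, 0.3, 94.4]
ft_force: [0.3, -0.9, -0.7]
finger_gap: 32.6
```

```bash
python3 -c "
from h import *
plan([470,180,120],95,4)"
```

```text
t 5.22 tcp [468.6  90.3 178. ] rot [179.25   0.34  94.41] F [ 0.3 -0.9 -0.7] gap 32.6
[0.0224, 0.0019, 0.0144] [0.003, 0.001, -0.003]
[0.0224, 0.002, 0.0144] [0.003, 0.001, -0.003]
[0.0224, 0.0021, 0.0145] [0.003, 0.001, -0.003]
[0.0223, 0.0022, 0.0145] [0.003, 0.001, -0.003]
```

Emit:
play_rows(deltas=[[[0.022,0.002,0.014],[0.003,0.001,-0.003],0.8],[[0.022,0.002,0.014],[0.003,0.001,-0.003],0.8],[[0.022,0.002,0.014],[0.003,0.001,-0.003],0.8],[[0.022,0.002,0.014],[0.003,0.001,-0.003],0.8],[[0,0,0.02],[0,0,0],0.8],[[0,0,0.02],[0,0,0],0.8],[[0,0,0.02],[0,0,0],0.8],[[0,0,0],[0,0,0],0.8]])

```text
time: 6.22
tool_pos: [472.4, 186.3, 64.5]
tcp_rot: [179.4, 0.0, 95.5]
ft_force: [-0.9, -0.4, 0.6]
finger_gap: 32.7
```

```bash
python3 -c "
from h import *
plan([470,180,3],95,5)"
```

```text
t 6.22 tcp [472.4 186.3  64.5] rot [1.7941e+02 1.0000e-02 9.5490e+01] F [-0.9 -0.4  0.6] gap 32.7
[-0.0012, -0.0007, 0.0123] [0.002, 0.0, 0.002]
[-0.0012, -0.0007, 0.0123] [0.002, 0.0, 0.002]
[-0.0012, -0.0007, 0.0123] [0.002, 0.0, 0.002]
[-0.0012, -0.0006, 0.0123] [0.002, 0.0, 0.002]
[-0.0012, -0.0006, 0.0123] [0.002, 0.0, 0.002]
```

Emit:
play_rows(deltas=[[[0,0,0.015],[0.002,0,0.002],0.8],[[0,0,0.015],[0.002,0,0.002],0.8],[[0,0,0.012],[0.002,0,0.002],0.8],[[0,0,0.008],[0.002,0,0],0.8],[[0,0,0.003],[0,0,0],0.8],[[0,0,0],[0,0,0],0.8],[[0,0,0],[0,0,0],0.8]])

```text
time: 7.1
tool_pos: [474.9, 186.7, 10.6]
tcp_rot: [179.7, -0.0, 95.1]
ft_force: [-0.0, -0.4, -0.4]
finger_gap: 32.7
```

```bash
python3 -c "
from h import *
plan([470,180,2],95,5)"
```

```text
t 7.1 tcp [474.9 186.7  10.6] rot [ 1.7968e+02 -3.0000e-02  9.5100e+01] F [-0.  -0.4 -0.4] gap 32.7
[-0.0013, -0.0011, 0.0017] [0.001, -0.0, 0.0]
[-0.0013, -0.0011, 0.0017] [0.001, -0.0, 0.0]
[-0.0013, -0.0011, 0.0017] [0.001, -0.0, 0.0]
[-0.0013, -0.0011, 0.0017] [0.001, -0.0, 0.0]
[-0.0013, -0.0011, 0.0017] [0.001, -0.0, 0.0]
```

Emit:
play_rows(deltas=[[[0,0,0.002],[0.002,0,0],0.8],[[0,0,0.002],[0.002,0,0],0.8],[[0,0,0.0015],[0.001,0,0],0.8],[[0,0,0],[0,0,0],0.8]])

```text
time: 7.6
tool_pos: [475.6, 187.0, 5.6]
tcp_rot: [179.9, -0.0, 95.1]
ft_force: [-0.9, 0.0, -1.4]
finger_gap: 32.8
```

Emit:
play_rows(deltas=[[[0,0,0.0015],[0,0,0],0.8],[[0,0,0.001],[0,0,0],0.8]])

```text
time: 7.85
tool_pos: [475.8, 187.0, 3.1]
tcp_rot: [179.9, -0.0, 95.1]
ft_force: [-0.0, -0.6, -0.5]
finger_gap: 32.8
```

Emit:
play_rows(deltas=[[[0,0,0.001],[0,0,0],0.8],[[0,0,0],[0,0,0],0.8]])

```text
time: 8.1
tool_pos: [475.6, 186.9, 1.9]
tcp_rot: [179.9, -0.0, 95.1]
ft_force: [-0.8, -0.2, -1.3]
finger_gap: 32.5
```

```bash
python3 -c "
from h import *
print(r.sense()['ft_force'],r.sense()['tool_pos'])"
```

```text
[-0.81692911 -0.21037371 -1.26973385] [475.60091038 186.94135797   1.87082886]
```

Emit:
play_rows(deltas=[[[0,0,0.001],[0,0,0],0.8],[[0,0,0],[0,0,0],0.8]])

```text
time: 8.35
tool_pos: [476.0, 187.2, 1.4]
tcp_rot: [179.9, -0.1, 95.1]
ft_force: [0.1, -0.1, -0.3]
finger_gap: 32.6
```

Emit:
play_rows(deltas=[[[0,0,0.0005],[0,0,0],0.8],[[0,0,0],[0,0,0],0.55],[[0,0,0],[0,0,0],0.5],[[0,0,0],[0,0,0],0.3],[[0,0,0],[0,0,0],0.3],[[0,0,-0.02],[0,0,0],0.3],[[0,0,-0.03],[0,0,0],0.3],[[0,0,-0.05],[0,0,0],0.3]])

```text
time: 9.35
tool_pos: [471.7, 185.8, 98.1]
tcp_rot: [-179.6, 0.0, 95.1]
ft_force: [0.7, 1.0, 0.5]
finger_gap: 59.9
```

```bash
python3 -c "
from h import *
plan([460,-75,160],5,9)"
```

```text
t 9.35 tcp [471.7 185.8  98.1] rot [-1.7956e+02  5.0000e-02  9.5100e+01] F [0.7 1.  0.5] gap 59.9
[-0.0288, -0.0039, -0.0068] [-0.001, 0.001, 0.175]
[-0.029, 0.0011, -0.0068] [-0.001, 0.001, 0.175]
[-0.0283, 0.0062, -0.0069] [-0.001, 0.001, 0.175]
[-0.0268, 0.011, -0.0069] [-0.001, 0.001, 0.175]
[-0.0245, 0.0155, -0.0069] [-0.001, 0.001, 0.175]
[-0.0214, 0.0195, -0.0069] [-0.001, 0.001, 0.175]
[-0.0177, 0.023, -0.0069] [-0.001, 0.001, 0.175]
[-0.0134, 0.0257, -0.0069] [-0.001, 0.001, 0.175]
[-0.0088, 0.0276, -0.0069] [-0.001, 0.001, 0.175]
```

Emit:
play_rows(deltas=[[[0,0,-0.04],[0,0,0.1],0.3],[[-0.029,-0.001,-0.02],[0,0.001,0.175],0.3],[[-0.029,0.004,0],[0,0.001,0.175],0.3],[[-0.0275,0.009,0],[0,0.001,0.175],0.3],[[-0.025,0.0135,0],[0,0,0.175],0.3],[[-0.0225,0.018,0],[0,0,0.175],0.3],[[-0.019,0.022,0],[0,0,0.175],0.3],[[-0.015,0.025,0],[0,0,0.175],0.3]])

```text
time: 10.35
tool_pos: [463.6, -20.0, 165.9]
tcp_rot: [-179.9, -0.3, 17.0]
ft_force: [-0.4, 0.4, 0.4]
finger_gap: 59.9
```

```bash
python3 -c "
from h import *
crop('scene',190,210,200,150,4,'s4')
plan([456.5,-81,110],5,4)"
```

```text
t 10.4 tcp [463.4 -22.9 166. ] rot [180.    -0.28  16.43] F [-0.3 -2.4 -0.6] gap 59.9
[-0.0058, 0.0135, 0.014] [-0.0, -0.001, 0.05]
[-0.0051, 0.0137, 0.014] [-0.0, -0.001, 0.05]
[-0.0044, 0.014, 0.014] [-0.0, -0.001, 0.05]
[-0.0037, 0.0142, 0.014] [-0.0, -0.001, 0.05]
```

View pics/s4.png

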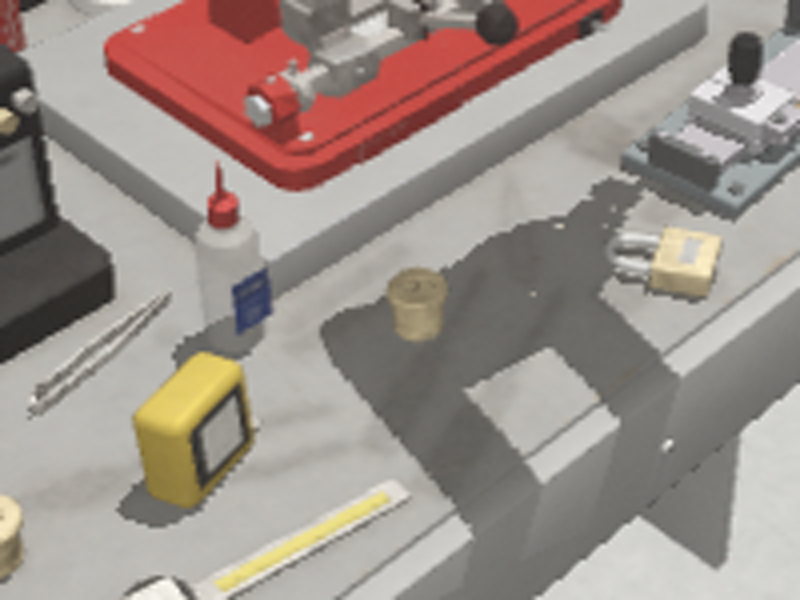

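The cylinder stands upright on the bench at s4 (417,305), clear of everything. Next is the knob approach, with a zoom of the stored pictures to refine the notch.

Emit:
play_rows(deltas=[[[-0.0058,0.0135,0.014],[0,-0.001,0.05],0.3],[[-0.0051,0.0137,0.014],[0,-0.001,0.05],0.3],[[-0.0044,0.014,0.014],[0,-0.001,0.05],0.3],[[-0.0037,0.0135,0.012],[0,-0.001,0.05],0.3],[[0,0,0],[0,0,0],0.3]])

```text
time: 11.02
tool_pos: [455.8, -83.5, 109.0]
tcp_rot: [-179.9, -0.0, 4.4]
ft_force: [0.6, 0.0, 0.1]
finger_gap: 59.6
```

```bash
python3 -c "
from h import *
a=cv2.imread('pics/top0.png')[225:245,408:448];b=cv2.imread('pics/scene0.png')[194:222,380:410]
f=lambda i,k:cv2.resize(i,None,fx=k,fy=k,interpolation=cv2.INTER_LINEAR)
A=f(a,16);B=f(b,16);W=np.zeros((320,640,3),np.uint8);cv2.imwrite('pics/nt.png',np.hstack([A[:320],np.pad(B,((0,0),(0,0),(0,0)))[:320]])[:, :800] if 0 else np.vstack([np.pad(A,((0,0),(0,0),(0,0)))[:270],f(b,11)[:308,:330].repeat(1,1) if 0 else np.pad(f(b,11),((0,0),(0,640-330),(0,0)))]))
plan([456.5,-81,48],5,4)"
```

```text
t 11.03 tcp [455.8 -83.5 109. ] rot [-1.7993e+02 -4.0000e-02  4.3800e+00] F [0.6 0.  0.1] gap 59.6
[0.0002, -0.0006, 0.0152] [-0.0, -0.0, -0.003]
[0.0002, -0.0006, 0.0152] [-0.0, -0.0, -0.003]
[0.0002, -0.0006, 0.0152] [-0.0, -0.0, -0.003]
[0.0002, -0.0006, 0.0152] [-0.0, -0.0, -0.003]
```

View pics/nt.png

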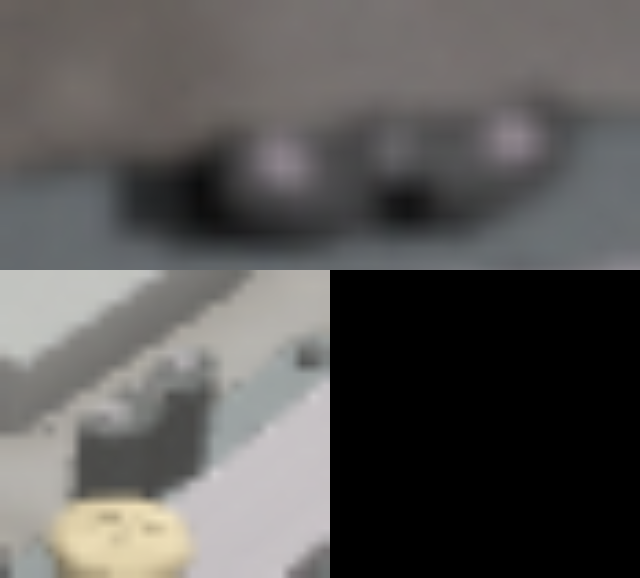

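Top zoom: two screws at (280,158) and (513,138) and an engraved mark at (397,150) fall symmetric about the dark notch near (405,205), so the notch is at about full pixel (432.3,233.8). Descending to the knob.

Emit:
play_rows(deltas=[[[0,-0.001,0.016],[0,0,-0.003],0.3],[[0,-0.001,0.016],[0,0,-0.003],0.3],[[0,0,0.014],[0,0,-0.003],0.3],[[0,0,0.008],[0,0,0],0.3],[[0,0,0],[0,0,0],0.3]])

```text
time: 11.65
tool_pos: [455.7, -79.9, 50.9]
tcp_rot: [-179.9, -0.0, 5.1]
ft_force: [0.3, 0.8, 1.0]
finger_gap: 59.8
```

```bash
python3 -c "
from h import *
u=np.array([-np.sin(np.radians(4.9)),np.cos(np.radians(4.9))])
N=ray('top',(432.3,233.8),40);full=lambda c:((c[0]+.5)/5+329.5,(c[1]+.5)/5+221.5)
L=ray('top',full((200,118)),40);K=ray('top',full((213,168)),81);T=[ray('top',full(c),40) for c in[(157,120),(247,115),(255,227),(167,233)]]
print(N,[((P[:2]-N[:2])@u).round(1) for P in(L,K,np.mean(T,0))])
plan([456.5,-81,47],4.9,3)"
```

```text
[ 509.13080721 -229.5862266    40.        ] [np.float64(150.3), np.float64(152.3), np.float64(150.1)]
t 11.65 tcp [455.7 -79.9  50.9] rot [-1.7989e+02 -2.0000e-02  5.0800e+00] F [0.3 0.8 1. ] gap 59.8
[0.0002, 0.0004, 0.0013] [-0.001, -0.0, 0.001]
[0.0002, 0.0004, 0.0013] [-0.001, -0.0, 0.001]
[0.0002, 0.0004, 0.0013] [-0.001, -0.0, 0.001]
```

Emit:
play_rows(deltas=[[[0,0.0005,0.003],[0,0,0],0.5],[[0,0,0],[0,0,0],0.65],[[0,0,0],[0,0,0],0.75],[[0,0,0],[0,0,0],0.85],[[0,0,0],[0,0,0],0.95],[[0,0,0],[0,0,0],0.95],[[0,0,0],[0,0,0],0.95],[[0,0,0],[0,0,0],0.95]], force=40)

```text
time: 12.65
tool_pos: [456.7, -80.9, 49.1]
tcp_rot: [-179.9, -0.1, 5.1]
ft_force: [0.2, -0.8, -0.8]
finger_gap: 18.8
```

```bash
cat >> h.py <<'E'
def st():
    s=r.sense();p=np.array(s["tool_pos"]);a=np.radians(4.9);u=np.array([-np.sin(a),np.cos(a)]);v=np.array([u[1],-u[0]])
    q=p[:2]-[463.7,-171.8];F=s["ft_force"]
    print("t",round(s["time"],2),"along %.1f across %.1f z %.1f"%(q@u,q@v,p[2]),"rot",np.round(s["tcp_rot"],2),"Falong %.1f Facross %.1f Fz %.1f"%(F[:2]@u,F[:2]@v,F[2]),"gap",round(s["finger_gap"],1))
E
python3 -c "
from h import *
st()"
```

```text
t 12.65 along 91.2 across 0.8 z 49.1 rot [-1.7995e+02 -1.4000e-01  5.0800e+00] Falong -0.8 Facross 0.1 Fz -0.8 gap 18.8
```

Emit:
play_rows(deltas=[[[0,0.005,0],[0,0,0],0.95],[[0,0.01,0],[0,0,0],0.95],[[0,0.01,0],[0,0,0],0.95],[[0,0.01,0],[0,0,0],0.95],[[0,0.01,0],[0,0,0],0.95],[[0,0.005,0],[0,0,0],0.95],[[0,0,0],[0,0,0],0.95]], force=60)

```text
time: 13.52
tool_pos: [461.6, -134.7, 49.1]
tcp_rot: [-179.9, -0.2, 5.0]
ft_force: [0.6, 0.7, 0.2]
finger_gap: 18.5
```

```bash
python3 -c "
from h import *
st()"
```

```text
t 13.53 along 37.1 across 1.1 z 49.1 rot [-1.7993e+02 -1.6000e-01  5.0400e+00] Falong 0.7 Facross 0.6 Fz 0.2 gap 18.5
```

Emit:
play_rows(deltas=[[[0,0.006,0],[0,0,0],0.95],[[0,0.01,0],[0,0,0],0.95],[[0,0.012,0],[0,0,0],0.95],[[0,0.012,0],[0,0,0],0.95],[[0,0.01,0],[0,0,0],0.95],[[0,0.006,0],[0,0,0],0.95],[[0,0.003,0],[0,0,0],0.95],[[0,0,0],[0,0,0],0.95]])

```text
time: 14.52
tool_pos: [467.3, -197.8, 49.1]
tcp_rot: [-179.9, -0.2, 5.0]
ft_force: [0.4, -0.1, 0.1]
finger_gap: 18.6
```

```bash
python3 -c "
from h import *
st()
crop('top',330,222,155,75,5,'t5'); crop('scene',345,150,100,100,6,'s5')"
```

```text
t 14.53 along -26.2 across 1.4 z 49.1 rot [-1.7994e+02 -1.7000e-01  5.0400e+00] Falong -0.1 Facross 0.4 Fz 0.1 gap 18.6
```

View pics/s5.png

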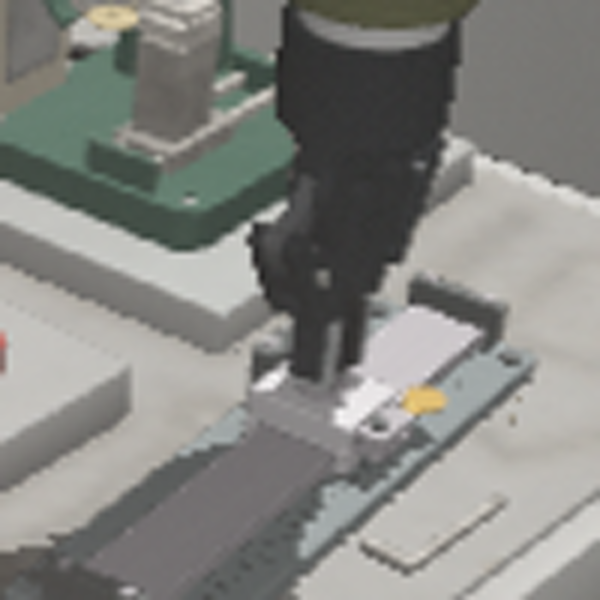

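The carriage has moved with the gripper and the saddle is now beside the index block at s5 (270,360). From here, small steps with force readings.

Emit:
play_rows(deltas=[[[0,0.004,0],[0,0,0],0.95],[[0,0.003,0],[0,0,0],0.95]])

```text
time: 14.88
tool_pos: [467.9, -204.2, 49.1]
tcp_rot: [-179.9, -0.2, 5.1]
ft_force: [0.1, 1.2, 0.1]
finger_gap: 18.5
```

Emit:
play_rows(deltas=[[[0,0.002,0],[0,0,0],0.95],[[0,0.002,0],[0,0,0],0.95]])

```text
time: 15.12
tool_pos: [468.3, -208.4, 49.1]
tcp_rot: [-179.9, -0.2, 5.1]
ft_force: [0.1, 2.3, 1.2]
finger_gap: 18.4
```

Emit:
play_rows(deltas=[[[0,0.002,0],[0,0,0],0.95],[[0,0.002,0],[0,0,0],0.95]])

```text
time: 15.38
tool_pos: [468.6, -211.5, 49.1]
tcp_rot: [-179.8, -0.1, 5.1]
ft_force: [-1.1, 6.0, 1.7]
finger_gap: 17.9
```

Emit:
play_rows(deltas=[[[0,0.002,0],[0,0,0],0.95]])

```text
time: 15.5
tool_pos: [468.7, -213.0, 49.1]
tcp_rot: [-179.7, -0.1, 5.1]
ft_force: [-1.2, 4.6, 2.4]
finger_gap: 18.5
```

Emit:
play_rows(deltas=[[[0,0.002,0],[0,0,0],0.95]])

```text
time: 15.62
tool_pos: [468.8, -214.6, 49.1]
tcp_rot: [-179.7, -0.1, 5.1]
ft_force: [-0.8, 5.4, 3.6]
finger_gap: 18.2
```

```bash
python3 -c "
from h import *
st()"
```

```text
t 15.62 along -43.1 across 1.4 z 49.1 rot [-1.7969e+02 -1.2000e-01  5.1400e+00] Falong 5.4 Facross -0.4 Fz 3.6 gap 18.2
```

Emit:
play_rows(deltas=[[[0,0.002,0],[0,0,0],0.95]])

```text
time: 15.75
tool_pos: [469.0, -216.4, 49.1]
tcp_rot: [-179.7, -0.1, 5.2]
ft_force: [-1.2, 3.9, 2.1]
finger_gap: 18.4
```

Emit:
play_rows(deltas=[[[0,0.002,0],[0,0,0],0.95]])

```text
time: 15.88
tool_pos: [469.2, -218.6, 49.1]
tcp_rot: [-179.7, -0.1, 5.2]
ft_force: [-0.5, 4.0, 2.1]
finger_gap: 18.6
```

Emit:
play_rows(deltas=[[[0,0.002,0],[0,0,0],0.95]])

```text
time: 16.0
tool_pos: [469.4, -220.8, 49.1]
tcp_rot: [-179.7, -0.1, 5.2]
ft_force: [-0.7, 4.2, 1.4]
finger_gap: 18.7
```

Emit:
play_rows(deltas=[[[0,0.002,0],[0,0,0],0.95]])

```text
time: 16.12
tool_pos: [469.6, -223.0, 49.1]
tcp_rot: [-179.7, -0.1, 5.2]
ft_force: [0.1, 2.4, 1.5]
finger_gap: 18.6
```

Emit:
play_rows(deltas=[[[0,0.0015,0],[0,0,0],0.95]])

```text
time: 16.25
tool_pos: [469.7, -224.7, 49.1]
tcp_rot: [-179.7, -0.1, 5.1]
ft_force: [-0.5, 3.3, 2.4]
finger_gap: 18.3
```

Emit:
play_rows(deltas=[[[0,0.001,0],[0,0,0],0.95]])

```text
time: 16.38
tool_pos: [469.8, -225.8, 49.1]
tcp_rot: [-179.7, -0.1, 5.1]
ft_force: [-0.4, 2.6, 2.5]
finger_gap: 18.4
```

Emit:
play_rows(deltas=[[[0,0.001,0],[0,0,0],0.95]])

```text
time: 16.5
tool_pos: [470.0, -226.9, 49.1]
tcp_rot: [-179.7, -0.1, 5.1]
ft_force: [0.0, 2.5, 1.7]
finger_gap: 18.1
```

Emit:
play_rows(deltas=[[[0,0.001,0],[0,0,0],0.95]])

```text
time: 16.62
tool_pos: [470.1, -228.1, 49.1]
tcp_rot: [-179.7, -0.1, 5.1]
ft_force: [-0.9, 2.4, 0.7]
finger_gap: 18.4
```

Emit:
play_rows(deltas=[[[0,0.001,0],[0,0,0],0.95]])

```text
time: 16.75
tool_pos: [470.2, -229.3, 49.1]
tcp_rot: [-179.7, -0.1, 5.1]
ft_force: [-0.4, 2.1, 0.3]
finger_gap: 18.1
```

Emit:
play_rows(deltas=[[[0,0.001,0],[0,0,0],0.95]])

```text
time: 16.88
tool_pos: [470.3, -230.6, 49.1]
tcp_rot: [-179.7, -0.1, 5.1]
ft_force: [0.6, 0.7, 0.1]
finger_gap: 18.3
```

Emit:
play_rows(deltas=[[[0,0.0007,0],[0,0,0],0.95]])

```text
time: 17.0
tool_pos: [470.4, -231.7, 49.1]
tcp_rot: [-179.8, -0.1, 5.1]
ft_force: [0.6, -0.0, 0.3]
finger_gap: 18.4
```

Emit:
play_rows(deltas=[[[0,0.0007,0],[0,0,0],0.95]])

```text
time: 17.12
tool_pos: [470.5, -232.5, 49.1]
tcp_rot: [-179.8, -0.1, 5.1]
ft_force: [-0.0, 1.5, 0.3]
finger_gap: 18.4
```

Emit:
play_rows(deltas=[[[0,0.0005,0],[0,0,0],0.95]])

```text
time: 17.25
tool_pos: [470.5, -232.8, 49.1]
tcp_rot: [-179.8, -0.1, 5.1]
ft_force: [-0.7, 3.0, 1.7]
finger_gap: 18.3
```

Emit:
play_rows(deltas=[[[0,0.0005,0],[0,0,0],0.95]])

```text
time: 17.38
tool_pos: [470.5, -233.0, 49.1]
tcp_rot: [-179.7, -0.1, 5.1]
ft_force: [-0.4, 3.4, 2.3]
finger_gap: 18.3
```

```bash
python3 -c "
from h import *
st()"
```

```text
t 17.38 along -61.6 across 1.5 z 49.1 rot [-1.7973e+02 -1.3000e-01  5.1300e+00] Falong 3.4 Facross -0.1 Fz 2.3 gap 18.3
```

The force dropped to zero at y≈-231.7 and is now rising steeply while the carriage barely moves, which means the ball is against the notch's far side. I'll ease off and confirm.

Emit:
play_rows(deltas=[[[0,-0.0002,0],[0,0,0],0.95],[[0,0,0],[0,0,0],0.95],[[0,0,0],[0,0,0],0.95]])

```text
time: 17.75
tool_pos: [470.5, -233.0, 49.1]
tcp_rot: [-179.8, -0.1, 5.1]
ft_force: [0.0, 0.8, 1.4]
finger_gap: 18.4
```

```bash
python3 -c "
from h import *
for i in range(3):
    crop('top',330,222,155,75,5,'t6');st()"
```

```text
t 17.8 along -61.6 across 1.6 z 49.1 rot [-1.7975e+02 -1.3000e-01  5.1400e+00] Falong 1.2 Facross -0.3 Fz 1.0 gap 18.6
t 17.85 along -61.5 across 1.6 z 49.1 rot [-1.7975e+02 -1.3000e-01  5.1400e+00] Falong 0.7 Facross -1.2 Fz 1.1 gap 18.2
t 17.9 along -61.6 across 1.6 z 49.1 rot [-1.7975e+02 -1.3000e-01  5.1400e+00] Falong 1.8 Facross 1.4 Fz 1.2 gap 18.2
```

View pics/t6.png

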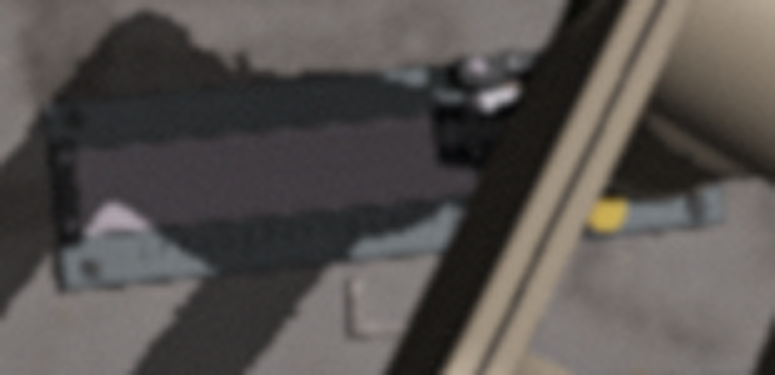

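The arm hides the notch itself. The key head moved from t1 (290,243) to (607,215), so the carriage did travel. A small back-off should centre the ball and confirm the capture from the other side.

Emit:
play_rows(deltas=[[[0,-0.0005,0],[0,0,0],0.95],[[0,0,0],[0,0,0],0.95]])

```text
time: 18.15
tool_pos: [470.5, -232.7, 49.1]
tcp_rot: [-179.8, -0.1, 5.1]
ft_force: [0.1, 1.0, -0.1]
finger_gap: 18.3
```

```bash
python3 -c "
from h import *
full=lambda c:((c[0]+.5)/5+329.5,(c[1]+.5)/5+221.5)
print('key travel',np.linalg.norm(ray('top',full((290,243)),38)-ray('top',full((607,215)),38)))
for i in range(4):
    eyes.snapshot('top');st()"
```

```text
key travel 149.97525785838633
t 18.2 along -61.3 across 1.5 z 49.1 rot [-1.7978e+02 -1.3000e-01  5.1300e+00] Falong 0.1 Facross 0.1 Fz 0.2 gap 18.2
t 18.25 along -61.3 across 1.6 z 49.1 rot [-1.7978e+02 -1.4000e-01  5.1300e+00] Falong 1.2 Facross 0.6 Fz 0.6 gap 18.5
t 18.3 along -61.3 across 1.6 z 49.1 rot [-1.7978e+02 -1.4000e-01  5.1400e+00] Falong 0.8 Facross 0.7 Fz -0.1 gap 18.3
t 18.35 along -61.3 across 1.5 z 49.1 rot [-1.7978e+02 -1.3000e-01  5.1300e+00] Falong 1.1 Facross -0.4 Fz 0.3 gap 18.4
```

```bash
python3 -c "
from h import *
r.hand_in(); st()"
```

```text
the job is handed in; nothing more can be done
the job is handed in; nothing more can be done
```

The job is handed in, at about 18.4 s of the 72 s allowed. I lifted the cylinder off the rail and stood it on the bench near x 0.475, y 0.187. I then gripped the knob and slid the carriage right, about 152 mm by the arm's own reading, until the ball dropped into the notch.

- **Cylinder:** the picture after release showed it upright and clear of everything around it.
- **Notch by force:** the push was about 5 N on the ramp and 2–4 N on the land. It fell to 0 at y ≈ -231.7, then rose steeply to 3.4 N while the carriage barely moved. I eased back to y ≈ -232.7, where it rests with about 1 N of push and the knob still gripped (finger gap 18.3 mm).
- **Notch by camera:** the pictures predicted about 150.5 mm of travel, so the arm's reading is 2 mm longer. The key head's shift in the top view gave about 150 mm. That is within the 2 mm camera accuracy, and I trusted the force readings for the final position.
- **Not checked:** the arm hid the notch in the last top view, so I did not see the ball seated. I also took no final picture of the items at the left after releasing the cylinder. The hex key beside the slide, partly hidden by the arm, had not moved in the last view.

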